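# Stack the sample trays and clip them together

### The arm

A 7-joint arm with a two-finger parallel gripper is mounted at the origin on a cart in front of the work surface, level with it; the furniture and walls round the work are solid. World frame = base frame: x ahead of the robot, y to its left, z up, the work surface at z = 0. Lengths are in m, angles in rad, forces in N, time in s.
With the tool pointing down it reaches from about 0.425 to 0.925 m from the base axis. Payload 6.8 kg.
Tool frame: the origin (TCP) lies on the centre line of the jaws, within the pads' length; the fingertips stand 14 mm ahead of it and the grasp point (between the pads) lies 5 mm behind it; z points along the fingers, y is the line along which they close (so a half turn about z gives the same grasp; the last joint's range is limited). The gripper opens to 85 mm and grips with 20 to 120 N. Pads are 22 mm wide; open, the fingers measure 114 mm over their backs; the gripper's body (76 mm by 85 mm) begins 54 mm behind the grasp point. The pads swing forward as they close: fully open they stand 13 mm farther back than shut.
Start: joints at [-1.418, 0.477, 0.022, 1.555, -0.011, 1.109, -0.083], TCP at [0.174, 0.652, 0.245] pointing down, gripper open.
Joint ranges: [-2.96, 2.96], [-0.34, 2.1], [-1.41, 1.46], [0.24, 2.44], [-1.37, 4.51], [0.17, 1.92], [-2.96, 2.96]. Speed limits (rad/s): [2.39, 2.39, 3.14, 3.14, 3.14, 3.14, 3.14].

### API

Orientations are given as a unit quaternion [w, x, y, z].
In Python, from station import bot gives the robot as it stands. The module is installed in compiled form; this text tells all that it offers.
- The arm moves only by the tool drive_tool, never from a script. Its argument "commands" is a list of rows, each an object with "hand": the opening, from 0 (shut) to 1 (fully open); "translation": the shift along the world's x, y, z in mm, a list of three; "angular": the turn, a rotation vector about the world's x, y, z in rad, a list of three. In form: [{"hand": hand, "translation": [tx, ty, tz], "angular": [ax, ay, az]}, ...]. A call has 1 to 12 rows; each row is the pose to reach, as a shift and turn from the pose commanded when the call began; what a row does not reach only later rows make up. A row lasts 1/8 s, in which the tool goes at most 62.5 mm and 10.7 degrees, less where a joint would pass 70% of its speed; a pose out of reach is approached as far as the arm can. A call with a gripper value outside its range is refused whole. The fingers move at their own pace and stop on an object; "force" is the grip in N (left out, the last holds). Time passes only in rows, so rows that repeat a pose let the fingers close. It gives the time, the measured TCP pose, the force, the opening and the grip force at its end, in the units of the state.
- bot.get_obs(): the state, without advancing time (a new reading comes with each control period).
- bot.read_camera(name): name is "scene" or "top"; returns the picture (384x512x3 uint8, red, green, blue); there is no depth.
- bot.camera_model(name): a dict with "fx", "fy", "cx", "cy" (pixels), "k1" (the pictures are not rectified: a ray, as slopes to the right and down, at radius r is drawn at 1 + k1 r^2 times it, then the intrinsics apply), "view" (4x4, takes a point from world to camera coordinates). Camera axes: x right, y up, looking along -z (the intrinsics and any distortion apply to the point x, -y, -z); pixel columns grow to the right and rows downward; lengths in m; the calibration is good to about 2 mm. A picture is of the moment at which its call begins. camera_model takes no time and is no camera call.
- bot.hand_in(): hands the job in; it is judged then, once.
Trained networks look in the newest picture that a camera, given by its name, has taken for a name from the list of things; names that differ only in an ending like _2 or _b are one class to them, and where a whole thing is asked for, a point or a joint stands for the part that bears it (a point fixed in the world has none). Each returns a list of dicts, best first, with "score" (0 to 1); they miss things now and then, are a little off and sometimes report something else, mostly with a low value. They report only what shows in the picture. A call takes as long as a camera call. They do not tell look-alikes from the thing itself.
- bot.find_in(camera, query): "position" ([column, row] in pixels, amid what is visible of it).
- bot.outline_of(camera, query): "pixels" (384x512 bool, what is visible of it) and "position" ([column, row] in pixels, amid what is visible of it).
The state is a dict: "t": time; "q": joint angles; "joint_vel": joint speeds; "joint_torque": joint torques, N m; "eef_pos": TCP position; "tool_rot": TCP orientation; "contact_force": force on the tool from outside, world axes, zero at the start; "torque": the same for the moment, N m; "gripper_width": opening from 0.0 (shut) to 1.0 (fully open); "grasp_force": force on a finger pad.
Only numpy, scipy, OpenCV 4.12 (cv2) and the standard library are available. Lean on these libraries where they do the work, as an engineer would, in place of code of your own. Each camera call takes 0.05 s, during which the arm holds its last target. There are 200 camera calls.

### The job

Get the samples ready to be carried to the cold room: set the cold block upright on the floor of the lower white tray, then put the grey tray with the handle on top, turned half a turn from the way it would nest (its blue end over the lower tray's white end), so that its feet rest on the steps in the lower tray and it stands clear of the tubes. Press it down until both sprung end clips snap over its end lips, let go, and leave the other things on the bench undisturbed.

Things in the scene. Friction and masses are not known exactly. Their poses are not given: they have to be found in the camera images.
- lower_tray: lower tray: open, white with one blue end; 199 (x) x 144 (y) x 70 mm high, loose, 0.5 kg. Origin: centre of its underside; +x towards its blue end. Floor 4 mm thick; inside 191 x 136 mm, 120 mm between the steps on its long walls. A dark sprung clip 26 mm wide stands in the middle of each end wall, flared out at the top, 87 mm high
- step (a point): top of one of the lower tray's four moulded steps, at x = +38, y = +64 mm, 46 mm above the tray's origin. Each step is 28 mm long (x) and reaches from the long wall in to y = +-60 mm; the four are centred at x = -68 and x = +38 mm on both sides. Axes as the lower tray
- hook (a point): hook tip of the clip in the lower tray's blue end: x = +89, y = 0 mm, underside 60 mm above the tray's origin; sloped above, so that a lip pressed down pushes it outward. The other clip is alike at x = -89 mm
- upper_tray: upper tray: open, grey with one blue end, dark handle along its middle; body 172 (x) x 116 (y) x 45 mm high, 0.3 kg, stands on the bench. Origin: centre of its underside; +x towards its blue end. Blue end over blue end it nests between the steps; blue over white its feet land on the steps, its origin 46 mm above the lower tray's, with about 2 mm of play all round
- foot (a point): underside of one of the upper tray's four feet, at x = +68, y = +61 mm, level with the tray's underside. Feet: 22 mm long (x), out to y = +-66 mm, centred at x = +68 and x = -38 mm on both long sides. Axes as the upper tray
- lip (a point): middle of the catch lip on the upper tray's blue end: x = +93.5 mm (its outer edge), y = 0, lip 40 mm wide and 4 to 12 mm above the underside; its fellow at x = -93.5 mm. Two guide nubs beside each lip reach as far out. Half a turn round, the lips meet the clips' slopes some 18 mm above home; going home from there takes a downward push of some 5 to 15 N, level with the handle or end by end
- handle (a point): middle of the upper tray's handle bar: bar 108 mm long (along the tray's x), 14 mm wide, 14 mm high, centred 63 mm above the tray's underside over its origin; nothing beside it down to 45 mm above the underside
- upper_blue_end (a point): top edge of the upper tray's blue end wall, middle: 84.5 mm from its origin along +x, 45 mm up
- lower_blue_end (a point): top edge of the lower tray's blue end wall, middle: 97.5 mm from its origin along +x, 70 mm up
- clip_blue (a joint): the sprung clip in the lower tray's blue end: 0 as it stands at rest or has caught, up to 0.3 rad pushed outward (about 0.13 while a lip passes)
- clip_plain (a joint): the same in the lower tray's white end
- cold_block: the cold block: grey metal block full of small capped tubes, 60 (x) x 90 (y) mm, metal 29 mm high, caps up to 36 mm, 0.4 kg. Origin: centre of its underside. Stands on the bench; to be gripped across its 60 mm (x) sides
- timer: bystander: white bench timer, 66 x 66 x 19 mm, lies flat; origin under its centre
- packet: bystander: blue and white packet, 75 x 150 x 14 mm, lies flat; origin under its centre
- marker_blue: bystander: white marker pen with blue cap, 125 mm long along its y, 13 mm thick
- marker_black: bystander: white marker pen with black cap, 125 mm long along its y, 13 mm thick
- dye_purple: bystander: small white bottle with purple cap, 29 mm across, 63 mm high; origin under its centre
- dye_green: bystander: small white bottle with green cap, 29 mm across, 63 mm high; origin under its centre
There are look-alikes about, which are no part of the job. Of the things shaped like the cold_block, the grey one is meant.

How it is judged:
By the outcome, as a careful person would: the job done as asked, in the order asked, and still so for the second after the job is handed in, with the robot touching nothing.
It also fails if it takes over 72 s, if anything falls off the work surface, if the arm or the gripper's body presses on something with over 40 N, if the wrist force passes 120 N, or if a joint passes its speed limit or range.

## Working session

There is one attempt and no reset: what is moved stays moved. The work goes in short steps, Python scripts to look and compute and a tool call to move; the robot and the scene stay as the last step left them, time stands still between calls to the robot, and variables do not carry over. Pictures are saved under pics/ and viewed, at most 12 in all, crops included, and the job is handed in when it is done.

Besides the shell and the picture viewer there is one more tool, called after "Call:" as name(argument=value, ...) on one line, values as JSON. drive_tool: Moves the arm, as the interface text tells. Its arguments: {"type":"object","properties":{"commands":{"type":"array","items":{"type":"object","properties":{"hand":{"type":"number"},"translation":{"type":"array","items":{"type":"number"}},"angular":{"type":"array","items":{"type":"number"}}}}},"force":{"type":"number"}},"required":["commands"]}

```bash
mkdir -p pics; cat > h.py <<'E'
import numpy as np, cv2
from station import bot
def save(cam,name):
    im=bot.read_camera(cam); cv2.imwrite('pics/'+name,cv2.cvtColor(im,cv2.COLOR_RGB2BGR)); return im
def ray(cam,px):
    m=bot.camera_model(cam); x=(px[0]-m['cx'])/m['fx']; y=(px[1]-m['cy'])/m['fy']
    rd=np.hypot(x,y); r=rd
    for _ in range(20): r=rd/(1+m['k1']*r*r)
    s=r/rd if rd>0 else 1
    V=np.array(m['view']); R=V[:3,:3]; t=V[:3,3]
    return -R.T@t, R.T@np.array([x*s,-y*s,-1.])
def at(cam,px,z):
    o,d=ray(cam,px); return (o+d*(z-o[2])/d[2])
def proj(cam,P):
    m=bot.camera_model(cam); V=np.array(m['view']); p=V[:3,:3]@np.array(P)+V[:3,3]
    x,y=p[0]/-p[2],-p[1]/-p[2]; k=1+m['k1']*(x*x+y*y)
    return np.array([m['fx']*x*k+m['cx'],m['fy']*y*k+m['cy']])
E
python3 - <<'E'
from h import *
np.set_printoptions(precision=4,suppress=True)
a=save('scene','s0.png');b=save('top','t0.png')
o=bot.get_obs();print(o['eef_pos'],o['tool_rot'],o['contact_force'],o['t'])
for c in('scene','top'):print(c,ray(c,[256,192]))
Z=dict(upper_blue_end=.045,lower_blue_end=.07,handle=.063,lip=.008,lower_tray=.035,upper_tray=.03,cold_block=.036,step=.046,hook=.06,timer=.019,packet=.014,dye_purple=.063,dye_green=.063,marker_blue=.013,marker_black=.013)
for n,z in Z.items():
    for d in bot.find_in('top',n)[:4]:print(n,np.round(d['position'],1),round(d['score'],2),at('top',d['position'],z)[:2])
E
```

```text
[0.1739 0.6517 0.2444] [-0.      0.13    0.9915 -0.0008] [-0.8069 -0.2897  0.3067] 0.1
scene (array([-0.3006, -0.4828,  1.1834]), array([ 0.57  ,  0.3306, -0.7522]))
top (array([0.2887, 0.0405, 1.5182]), array([ 0.1719, -0.0057, -0.9851]))
upper_blue_end [151.4 213.8] 0.95 [0.4602 0.4267]
lower_blue_end [207.5 221.7] 0.81 [0.4291 0.2109]
handle [154.6 216.7] 0.58 [0.4474 0.4095]
lip [150.8 214.1] 0.62 [0.4634 0.4387]
lip [375.8 174.5] 0.43 [ 0.6249 -0.4419]
lower_tray [210.4 226.4] 0.74 [0.4148 0.2036]
upper_tray [153.6 213.6] 0.63 [0.4628 0.4222]
cold_block [347.3 220. ] 0.82 [ 0.4411 -0.3152]
cold_block [339.1 260.1] 0.57 [ 0.2907 -0.2794]
step [208.5 218.6] 0.72 [0.4432 0.2102]
hook [206.8 219.6] 0.93 [0.4379 0.2149]
timer [314.  223.7] 0.85 [ 0.4282 -0.1907]
packet [376.2 172.5] 0.69 [ 0.6316 -0.442 ]
packet [154.2 215.4] 0.19 [0.4577 0.4237]
marker_blue [257.8 186.9] 0.42 [0.5716 0.0249]
marker_black [376.3 244.4] 0.45 [ 0.3501 -0.4293]
```

View pics/t0.png

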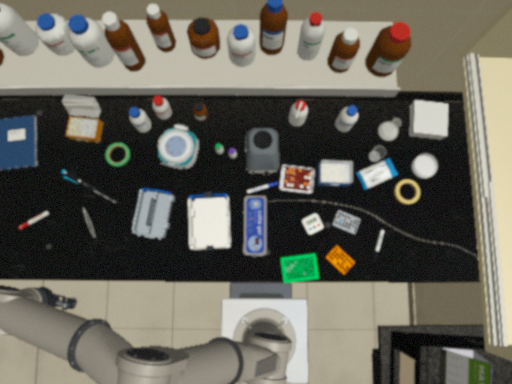

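View pics/s0.png

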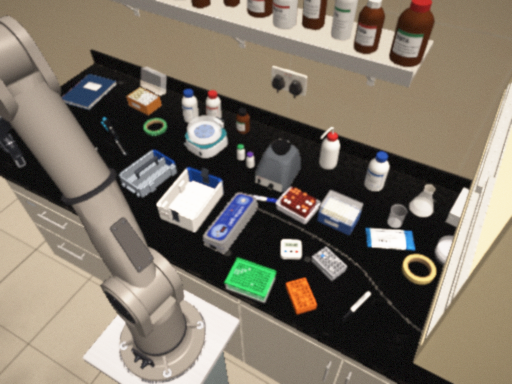

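```bash
cat > fit.py <<'E'
from h import *
from scipy.optimize import minimize
def box(x,y,z0,z1,cx=0,cy=0): return [[cx+i*x/2,cy+j*y/2,z] for i in(-1,1) for j in(-1,1) for z in(z0,z1)]
MODEL={ # lists of convex parts
'cold_block':[box(.060,.090,0,.029),box(.055,.085,.029,.036)],
'lower_tray':[box(.199,.144,0,.070),box(.004,.026,.03,.087,.0965),box(.004,.026,.03,.087,-.0965)],
'upper_tray':[box(.172,.116,0,.045),box(.108,.014,.056,.070),box(.022,.132,0,.02,.068),box(.022,.132,0,.02,-.038),box(.187,.040,.004,.012)],
'timer':[box(.066,.066,0,.019)]}
S=4
def render(cam,name,p,z=0):
    c,s=np.cos(p[2]),np.sin(p[2]); im=np.zeros((384*S,512*S),np.uint8)
    for part in MODEL[name]:
        q=np.array([proj(cam,[p[0]+c*a-s*b,p[1]+s*a+c*b,z+h]) for a,b,h in part])
        q=(q+.5)*S-.5
        cv2.fillConvexPoly(im,cv2.convexHull(np.round(q*16).astype(np.int32)),255,shift=4)
    return cv2.resize(im,(512,384),interpolation=cv2.INTER_AREA)/255.
def masks(name,near,tol=.08,cams=('scene','top'),z=.03):
    out={}
    for cam in cams:
        t=proj(cam,[near[0],near[1],z]);
        ds=[d for d in bot.outline_of(cam,name) if np.hypot(*(np.array(d['position'])-t))<25]
        if ds: out[cam]=ds[0]['pixels'].astype(float); print(name,cam,round(ds[0]['score'],2),int(out[cam].sum()))
        else: print(name,cam,'none')
    return out
def fit(name,p0,M,z=0):
    def cost(p): return sum(np.abs(render(c,name,p,z)-m).sum()/m.sum() for c,m in M.items())
    best=None
    for a in (-.3,-.1,.1,.3):
        s=np.array([p0[0],p0[1],p0[2]+a])
        r=minimize(cost,s,method='Nelder-Mead',options=dict(initial_simplex=[s,s+[.01,0,0],s+[0,.01,0],s+[0,0,.1]],xatol=2e-4,fatol=1e-4,maxiter=150))
        if best is None or r.fun<best.fun:best=r
    return best.x,best.fun
def overlay(cam,items,fn,crop,k):
    im=cv2.cvtColor(bot.read_camera(cam),cv2.COLOR_RGB2BGR)
    x0,y0,x1,y1=crop; im=cv2.resize(im[y0:y1,x0:x1],None,fx=k,fy=k,interpolation=cv2.INTER_CUBIC)
    for name,p,z in items:
        c,s=np.cos(p[2]),np.sin(p[2])
        for part in MODEL[name]:
            q=np.array([proj(cam,[p[0]+c*a-s*b,p[1]+s*a+c*b,z+h]) for a,b,h in part])
            q=((q+.5-[x0,y0])*k-.5)
            cv2.polylines(im,[cv2.convexHull(np.round(q).astype(np.int32))],True,(0,0,255),1)
    cv2.imwrite('pics/'+fn,im)
E
python3 - <<'E'
from fit import *
np.set_printoptions(precision=4,suppress=True)
bot.read_camera('scene');bot.read_camera('top')
res=[]
for n,p in(('cold_block',[.441,-.315,-.4]),('lower_tray',[.42,.205,0]),('upper_tray',[.455,.42,0])):
    M=masks(n,p)
    for c,m in M.items(): np.save(f'{n}_{c}.npy',m)
    x,f=fit(n,p,M); print(n,x,f)
    for c in M: print('  only',c,*fit(n,p,{c:M[c]}))
    res.append((n,x,0))
overlay('scene',res,'s1.png',(110,130,360,290),3)
overlay('top',res,'t1.png',(120,170,370,290),3)
E
```

```text
cold_block scene 0.82 646
cold_block top 0.55 418Traceback (most recent call last):
  File "<stdin>", line 8, in <module>
  File "fit.py", line 30, in fit
    r=minimize(cost,s,method='Nelder-Mead',options=dict(initial_simplex=[s,s+[.01,0,0],s+[0,.01,0],s+[0,0,.1]],xatol=2e-4,fatol=1e-4,maxiter=150))
    res = _minimize_neldermead(fun, x0, args, callback, bounds=bounds,
                               **options)
    fxr = func(xr)
    fx = function(np.copy(x), *(wrapper_args + args))
  File "fit.py", line 26, in cost
    def cost(p): return sum(np.abs(render(c,name,p,z)-m).sum()/m.sum() for c,m in M.items())
                        ~~~^^^^^^^^^^^^^^^^^^^^^^^^^^^^^^^^^^^^^^^^^^^^^^^^^^^^^^^^^^^^^^^^^
  File "fit.py", line 26, in <genexpr>
    def cost(p): return sum(np.abs(render(c,name,p,z)-m).sum()/m.sum() for c,m in M.items())
                                   ~~~~~~^^^^^^^^^^^^
  File "fit.py", line 13, in render
    q=np.array([proj(cam,[p[0]+c*a-s*b,p[1]+s*a+c*b,z+h]) for a,b,h in part])
                ~~~~^^^^^^^^^^^^^^^^^^^^^^^^^^^^^^^^^^^^^
  File "h.py", line 15, in proj
    m=bot.camera_model(cam); V=np.array(m['view']); p=V[:3,:3]@np.array(P)+V[:3,3]
ValueError: time passes only in moves, steps and waits
```

```bash
sed -i 's/^from station import bot/from station import bot\nimport functools\n@functools.lru_cache(None)\ndef CM(c): return bot.camera_model(c)/; s/m=bot.camera_model(cam)/m=CM(cam)/' h.py
cat > run1.py <<'E'
from fit import *
np.set_printoptions(precision=4,suppress=True)
bot.read_camera('scene');bot.read_camera('top')
res=[]
MM={}
L=(('cold_block',[.441,-.315,-.4]),('lower_tray',[.42,.205,0]),('upper_tray',[.455,.42,0]))
for n,p in L: MM[n]=masks(n,p)
for n,p in L:
    M=MM[n]
    x,f=fit(n,p,M); print(n,x,f)
    for c in M: print('  only',c,*fit(n,p,{c:M[c]}))
    res.append((n,x,0))
overlay('scene',res,'s1.png',(110,130,360,290),3)
overlay('top',res,'t1.png',(120,170,370,290),3)
E
python3 run1.py
```

```text
cold_block scene 0.62 618
cold_block top none
lower_tray scene 0.7 2664
lower_tray top 0.87 2231
upper_tray scene 0.98 1506
upper_tray top none
cold_block [ 0.4371 -0.313  -0.3969] 0.09643378386953487
  only scene [ 0.4371 -0.313  -0.3969] 0.09643378386953487
lower_tray [0.4329 0.2091 0.0619] 0.08076718781164163
  only scene [0.4347 0.2078 0.0514] 0.03544279573691338
  only top [0.4326 0.21   0.0624] 0.03301429939972403
upper_tray [ 0.4684  0.4274 -0.1594] 0.06597401244694424
  only scene [ 0.4684  0.4274 -0.1594] 0.06597401244694424
```

View pics/s1.png

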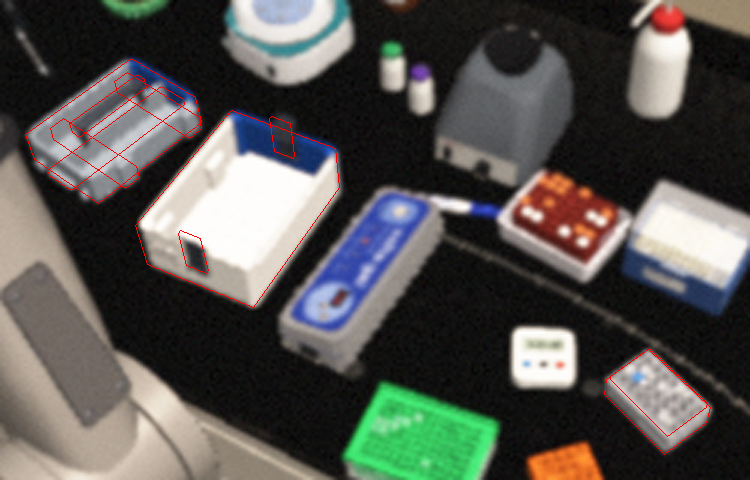

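View pics/t1.png

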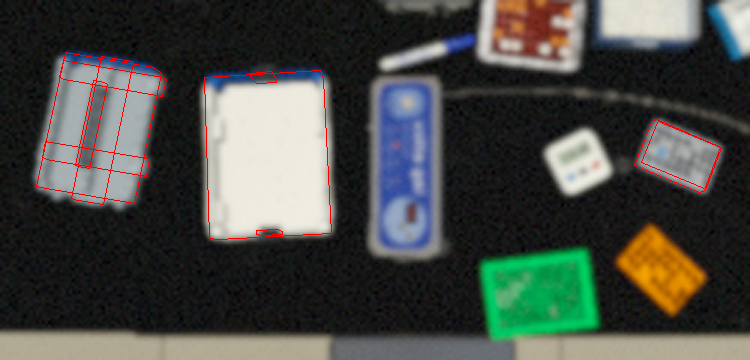

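```bash
python3 - <<'E'
import re
s=open('fit.py').read()
s=s.replace("box(.187,.040,.004,.012)]","box(.187,.040,.004,.012)]+[box(.187,.008,.004,.012,0,j*.03) for j in(-1,1)]")
open('fit.py','w').write(s)
E
cat > run2.py <<'E'
from fit import *
np.set_printoptions(precision=4,suppress=True)
L=(('cold_block',[.437,-.313,-.397]),('lower_tray',[.433,.209,.06]),('upper_tray',[.463,.425,-.16]))
MM={n:{'scene':[],'top':[]} for n,_ in L}
for k in range(3):
    for c in('scene','top'):
        bot.read_camera(c)
        for n,p in L:
            if k and n=='lower_tray': continue
            t=proj(c,[p[0],p[1],.03])
            for d in bot.outline_of(c,n):
                if np.hypot(*(np.array(d['position'])-t))<8: MM[n][c].append(d['pixels'].astype(float));break
for n,p in L:
    M={c:np.mean(v,0) for c,v in MM[n].items() if v}
    print(n,{c:len(v) for c,v in MM[n].items()})
    print(*fit(n,p,M))
    for c in M: print('  only',c,*fit(n,p,{c:M[c]}))
E
python3 run2.py
```

```text
cold_block {'scene': 3, 'top': 3}
[ 0.4361 -0.3136 -0.3885] 0.12973030978102507
  only scene [ 0.4383 -0.3138 -0.4204] 0.06408782017773133
  only top [ 0.4354 -0.314  -0.3799] 0.047980822423013096
lower_tray {'scene': 1, 'top': 1}
[0.4337 0.209  0.0489] 0.08519700924836696
  only scene [0.4356 0.2072 0.0313] 0.03753522257748967
  only top [0.4326 0.2101 0.0609] 0.035793036075640224
upper_tray {'scene': 3, 'top': 3}
[ 0.4678  0.4281 -0.1465] 0.09178061354005501
  only scene [ 0.4681  0.4277 -0.1437] 0.04231967528518054
  only top [ 0.467   0.4287 -0.1406] 0.046768612568367
```

Call:
drive_tool(commands=[{"hand": 1, "translation": [46, -42, 0], "angular": [0, 0, -0.07]}, {"hand": 1, "translation": [92, -84, 0], "angular": [0, 0, -0.14]}, {"hand": 1, "translation": [138, -126, 0], "angular": [0, 0, -0.21]}, {"hand": 1, "translation": [184, -168, 0], "angular": [0, 0, -0.28]}, {"hand": 1, "translation": [230, -210, 0], "angular": [0, 0, -0.36]}, {"hand": 1, "translation": [276, -252, 0], "angular": [0, 0, -0.44]}, {"hand": 1, "translation": [290, -310, 0], "angular": [0, 0, -0.54]}, {"hand": 1, "translation": [304, -368, 0], "angular": [0, 0, -0.64]}, {"hand": 1, "translation": [318, -426, 0], "angular": [0, 0, -0.74]}, {"hand": 1, "translation": [330, -484, 0], "angular": [0, 0, -0.84]}, {"hand": 1, "translation": [338, -542, 0], "angular": [0, 0, -0.94]}, {"hand": 1, "translation": [346, -602, 0], "angular": [0, 0, -1.04]}])

```text
t: 4.05
eef_pos: [0.5203, 0.0486, 0.2457]
tool_rot: [0.0, 0.607, 0.795, 0.001]
contact_force: [2.1, 0.3, -0.0]
gripper_width: 0.998
grasp_force: 0.0
```

Call:
drive_tool(commands=[{"hand": 1, "translation": [-13, -60, 0], "angular": [0, 0, -0.11]}, {"hand": 1, "translation": [-27, -120, 0], "angular": [0, 0, -0.22]}, {"hand": 1, "translation": [-40, -180, 0], "angular": [0, 0, -0.33]}, {"hand": 1, "translation": [-54, -240, 0], "angular": [0, 0, -0.44]}, {"hand": 1, "translation": [-68, -300, 0], "angular": [0, 0, -0.55]}, {"hand": 1, "translation": [-83, -363, 0], "angular": [0, 0, -0.66]}, {"hand": 1, "translation": [-83, -364, -50], "angular": [0, 0, -0.66]}, {"hand": 1, "translation": [-83, -364, -100], "angular": [0, 0, -0.66]}, {"hand": 1, "translation": [-83, -364, -145], "angular": [0, 0, -0.66]}, {"hand": 1, "translation": [-83, -364, -145], "angular": [0, 0, -0.66]}])

```text
t: 5.3
eef_pos: [0.4351, -0.3126, 0.098]
tool_rot: [-0.003, 0.831, 0.557, -0.002]
contact_force: [0.2, -1.0, 0.2]
gripper_width: 0.999
grasp_force: 0.0
```

Call:
drive_tool(commands=[{"hand": 1, "translation": [0, 0, -40], "angular": [0, 0, 0]}, {"hand": 1, "translation": [0, 0, -78], "angular": [0, 0, 0]}, {"hand": 1, "translation": [0, 0, -78], "angular": [0, 0, 0]}, {"hand": 0.5, "translation": [0, 0, -78], "angular": [0, 0, 0]}, {"hand": 0.4, "translation": [0, 0, -78], "angular": [0, 0, 0]}, {"hand": 0.4, "translation": [0, 0, -78], "angular": [0, 0, 0]}, {"hand": 0.3, "translation": [0, 0, -78], "angular": [0, 0, 0]}, {"hand": 0.3, "translation": [0, 0, -78], "angular": [0, 0, 0]}], force=40)

```text
t: 6.3
eef_pos: [0.4384, -0.3147, 0.0248]
tool_rot: [0.002, 0.831, 0.557, 0.001]
contact_force: [-2.1, 0.6, 7.3]
gripper_width: 0.69
grasp_force: 42.6
```

Call:
drive_tool(commands=[{"hand": 0.3, "translation": [0, 0, 45], "angular": [0, 0, 0]}, {"hand": 0.3, "translation": [0, 0, 100], "angular": [0, 0, 0]}, {"hand": 0.3, "translation": [0, 0, 160], "angular": [0, 0, 0]}, {"hand": 0.3, "translation": [22, 55, 180], "angular": [0, 0, 0.05]}, {"hand": 0.3, "translation": [44, 110, 180], "angular": [0, 0, 0.1]}, {"hand": 0.3, "translation": [58, 168, 180], "angular": [0, 0, 0.15]}, {"hand": 0.3, "translation": [64, 228, 180], "angular": [0, 0, 0.2]}, {"hand": 0.3, "translation": [64, 290, 180], "angular": [0, 0, 0.26]}, {"hand": 0.3, "translation": [56, 350, 180], "angular": [0, 0, 0.32]}, {"hand": 0.3, "translation": [40, 408, 180], "angular": [0, 0, 0.38]}, {"hand": 0.3, "translation": [18, 465, 180], "angular": [0, 0, 0.44]}, {"hand": 0.3, "translation": [-3, 523, 180], "angular": [0, 0, 0.44]}])

```text
t: 7.8
eef_pos: [0.433, 0.2104, 0.2034]
tool_rot: [-0.0, 0.689, 0.725, 0.001]
contact_force: [1.6, 0.1, -4.7]
gripper_width: 0.687
grasp_force: 49.7
```

Call:
drive_tool(commands=[{"hand": 0.3, "translation": [0, 0, 0], "angular": [0, 0, 0]}, {"hand": 0.3, "translation": [0, 0, -50], "angular": [0, 0, 0]}, {"hand": 0.3, "translation": [0, 0, -70], "angular": [0, 0, 0]}, {"hand": 0.3, "translation": [0, 0, -70], "angular": [0, 0, 0]}])

```text
t: 8.3
eef_pos: [0.4333, 0.2076, 0.1318]
tool_rot: [0.0, 0.69, 0.724, -0.001]
contact_force: [-0.1, 0.2, -3.9]
gripper_width: 0.692
grasp_force: 49.6
```

```bash
python3 - <<'E'
from fit import *
np.set_printoptions(precision=4,suppress=True)
o=bot.get_obs();print(o['eef_pos'],o['tool_rot'],o['contact_force'],o['gripper_width'],o['q'])
im=save('scene','s2.png')
cv2.imwrite('pics/s2c.png',cv2.resize(cv2.cvtColor(im[90:270,100:340],cv2.COLOR_RGB2BGR),None,fx=3,fy=3,interpolation=cv2.INTER_CUBIC))
E
```

```text
[0.4333 0.2076 0.1318] [ 0.      0.6897  0.7241 -0.0015] [-0.1158  0.2023 -3.8567] 0.6924405273581958 [-0.9781  0.3419  0.4826  2.1381 -0.2382  0.7152 -0.2891]
```

View pics/s2c.png

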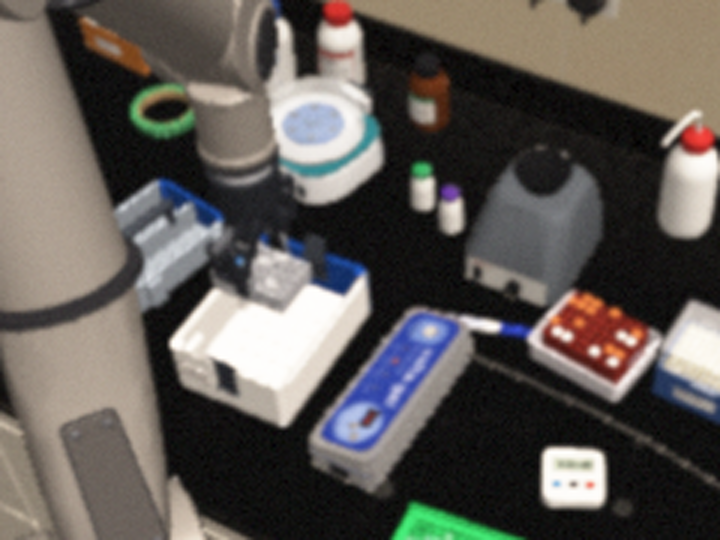

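The picture shows the grey block held level over the white tray (about (275,275) in the crop), with the fingers inside its ends; the way down is clear.

Call:
drive_tool(commands=[{"hand": 0.3, "translation": [0, 0, -40], "angular": [0, 0, 0]}, {"hand": 0.3, "translation": [0, 0, -75], "angular": [0, 0, 0]}, {"hand": 0.3, "translation": [0, 0, -95], "angular": [0, 0, 0]}, {"hand": 0.3, "translation": [0, 0, -101], "angular": [0, 0, 0]}, {"hand": 0.3, "translation": [0, 0, -103], "angular": [0, 0, 0]}, {"hand": 0.3, "translation": [0, 0, -103], "angular": [0, 0, 0]}])

```text
t: 9.1
eef_pos: [0.4349, 0.2096, 0.0304]
tool_rot: [0.0, 0.689, 0.725, 0.001]
contact_force: [0.3, 0.6, -3.6]
gripper_width: 0.689
grasp_force: 49.6
```

Call:
drive_tool(commands=[{"hand": 0.3, "translation": [0, 0, -2], "angular": [0, 0, 0]}, {"hand": 0.3, "translation": [0, 0, -2], "angular": [0, 0, 0]}])

```text
t: 9.35
eef_pos: [0.4348, 0.2097, 0.0288]
tool_rot: [-0.0, 0.689, 0.725, 0.001]
contact_force: [-3.9, -1.0, 12.4]
gripper_width: 0.688
grasp_force: 51.6
```

Call:
drive_tool(commands=[{"hand": 0.9, "translation": [0, 0, 0], "angular": [0, 0, 0]}, {"hand": 1, "translation": [0, 0, 0], "angular": [0, 0, 0]}, {"hand": 1, "translation": [0, 0, 20], "angular": [0, 0, 0]}, {"hand": 1, "translation": [0, 0, 70], "angular": [0, 0, 0]}, {"hand": 1, "translation": [0, 0, 130], "angular": [0, 0, 0]}, {"hand": 1, "translation": [5, 50, 160], "angular": [0, 0, 0.18]}, {"hand": 1, "translation": [11, 105, 170], "angular": [0, 0, 0.36]}, {"hand": 1, "translation": [19, 160, 170], "angular": [0, 0, 0.54]}, {"hand": 1, "translation": [26, 200, 170], "angular": [0, 0, 0.72]}, {"hand": 1, "translation": [33, 219, 170], "angular": [0, 0, 0.9]}, {"hand": 1, "translation": [33, 219, 170], "angular": [0, 0, 1.08]}, {"hand": 1, "translation": [33, 219, 150], "angular": [0, 0, 1.26]}])

```text
t: 10.85
eef_pos: [0.468, 0.4292, 0.1784]
tool_rot: [0.001, 0.127, 0.992, 0.001]
contact_force: [1.0, -0.1, 0.5]
gripper_width: 0.998
grasp_force: 0.0
```

```bash
cat > run3.py <<'E'
import sys
from fit import *
np.set_printoptions(precision=4,suppress=True)
names=sys.argv[1].split(',')
L=dict(cold_block=([.434,.209,.05],.004),lower_tray=([.433,.209,.05],0),upper_tray=([.4678,.428,-.145],0))
MM={n:{'scene':[],'top':[]} for n in names}
for k in range(3):
    for c in('scene','top'):
        bot.read_camera(c)
        for n in names:
            p,z=L[n]; t=proj(c,[p[0],p[1],.03+z])
            for d in bot.outline_of(c,n):
                if np.hypot(*(np.array(d['position'])-t))<10: MM[n][c].append(d['pixels'].astype(float));break
items=[]
for n in names:
    p,z=L[n]
    M={c:np.mean(v,0) for c,v in MM[n].items() if v}
    print(n,{c:len(v) for c,v in MM[n].items()},[m.sum() for m in M.values()])
    for c in M: print('  only',c,*fit(n,p,{c:M[c]},z))
    x,f=fit(n,p,M,z); items.append((n,x,z)); print(x,f)
o=bot.get_obs();print(o['eef_pos'],o['tool_rot'],o['contact_force'],o['q'])
print(dict((c,[round(float(v),1) for v in bot.read_camera(c).mean((0,1))]) for c in('scene','top')))
overlay('scene',items,sys.argv[2],(100,140,300,290),3)
E
python3 run3.py cold_block,lower_tray,upper_tray s3.png
```

```text
cold_block {'scene': 3, 'top': 3} [np.float64(438.99999999999994), np.float64(393.33333333333337)]
  only scene [ 0.4315  0.2119 -0.0295] 0.1882531600339453
  only top [0.4323 0.2124 0.0469] 0.06390827517447657
[0.4321 0.2123 0.0462] 0.25726091278177615
lower_tray {'scene': 3, 'top': 3} [np.float64(2266.6666666666665), np.float64(1886.3333333333333)]
  only scene [0.4341 0.207  0.055 ] 0.23296193771626297
  only top [0.4329 0.211  0.0661] 0.2428967911603588
[0.4337 0.209  0.0489] 0.4938231172930281
upper_tray {'scene': 2, 'top': 1} [np.float64(1036.0), np.float64(1000.0)]
  only scene [ 0.4804  0.4229 -0.0342] 0.5581005375123023
  only top [ 0.4693  0.4234 -0.1086] 0.6475372549019608
[ 0.4703  0.4243 -0.0964] 1.2153381330910744
[0.4671 0.4282 0.1773] [0.     0.13   0.9915 0.    ] [-0.5658  0.6474 -0.4504] [-0.9824  0.481   0.1925  1.7341 -0.1101  0.9369  0.5641]
{'scene': [127.3, 117.7, 103.9], 'top': [108.1, 105.7, 95.0]}
```

View pics/s3.png

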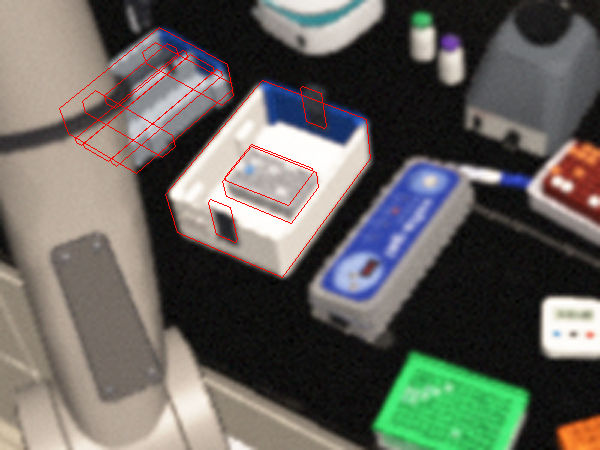

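Block sits upright and centred on the floor (crop (270,183)); the lower tray has not moved.

Call:
drive_tool(commands=[{"hand": 1, "translation": [0, 0, -30], "angular": [0, 0, 0.115]}, {"hand": 1, "translation": [0, 0, -80], "angular": [0, 0, 0.115]}, {"hand": 1, "translation": [0, 0, -116], "angular": [0, 0, 0.115]}, {"hand": 0.6, "translation": [0, 0, -116], "angular": [0, 0, 0.115]}, {"hand": 0.4, "translation": [0, 0, -116], "angular": [0, 0, 0.115]}, {"hand": 0.2, "translation": [0, 0, -116], "angular": [0, 0, 0.115]}, {"hand": 0, "translation": [0, 0, -116], "angular": [0, 0, 0.115]}, {"hand": 0, "translation": [0, 0, -116], "angular": [0, 0, 0.115]}, {"hand": 0, "translation": [0, 0, -116], "angular": [0, 0, 0.115]}], force=80)

```text
t: 13.32
eef_pos: [0.4677, 0.4289, 0.0631]
tool_rot: [0.001, 0.073, 0.997, 0.001]
contact_force: [-1.2, -1.2, 6.5]
gripper_width: 0.144
grasp_force: 79.5
```

Call:
drive_tool(commands=[{"hand": 0, "translation": [0, 0, 40], "angular": [0, 0, 0]}, {"hand": 0, "translation": [0, 0, 90], "angular": [0, 0, 0]}, {"hand": 0, "translation": [0, 0, 140], "angular": [0, 0, 0]}, {"hand": 0, "translation": [0, 0, 180], "angular": [0, 0, -0.1]}, {"hand": 0, "translation": [0, -10, 190], "angular": [0, 0, -0.27]}, {"hand": 0, "translation": [0, -20, 190], "angular": [0, 0, -0.44]}, {"hand": 0, "translation": [0, -30, 190], "angular": [0, 0, -0.61]}, {"hand": 0, "translation": [0, -45, 190], "angular": [0, 0, -0.78]}, {"hand": 0, "translation": [0, -60, 190], "angular": [0, 0, -0.95]}, {"hand": 0, "translation": [0, -75, 190], "angular": [0, 0, -1.12]}, {"hand": 0, "translation": [0, -90, 190], "angular": [0, 0, -1.29]}, {"hand": 0, "translation": [0, -105, 190], "angular": [0, 0, -1.46]}])

```text
t: 14.82
eef_pos: [0.4666, 0.3225, 0.2514]
tool_rot: [-0.0, 0.721, 0.693, -0.0]
contact_force: [0.1, 0.9, -2.5]
gripper_width: 0.141
grasp_force: 78.6
```

Call:
drive_tool(commands=[{"hand": 0, "translation": [-4, -12, 0], "angular": [0, 0, -0.17]}, {"hand": 0, "translation": [-8, -24, 0], "angular": [0, 0, -0.34]}, {"hand": 0, "translation": [-12, -36, 0], "angular": [0, 0, -0.51]}, {"hand": 0, "translation": [-16, -48, 0], "angular": [0, 0, -0.68]}, {"hand": 0, "translation": [-20, -60, 0], "angular": [0, 0, -0.85]}, {"hand": 0, "translation": [-24, -72, 0], "angular": [0, 0, -1.02]}, {"hand": 0, "translation": [-28, -84, 0], "angular": [0, 0, -1.19]}, {"hand": 0, "translation": [-31, -98, 0], "angular": [0, 0, -1.36]}, {"hand": 0, "translation": [-33, -114, 0], "angular": [0, 0, -1.48]}, {"hand": 0, "translation": [-33, -114, 0], "angular": [0, 0, -1.48]}, {"hand": 0, "translation": [-33, -114, 0], "angular": [0, 0, -1.48]}])

```text
t: 16.2
eef_pos: [0.434, 0.21, 0.2515]
tool_rot: [-0.0, 1.0, 0.029, 0.0]
contact_force: [0.4, -0.8, -2.6]
gripper_width: 0.143
grasp_force: 78.6
```

```bash
python3 - <<'E'
from fit import *
np.set_printoptions(precision=4,suppress=True)
o=bot.get_obs();print(o['eef_pos'],o['tool_rot'],o['contact_force'],o['torque'],o['q'])
A=save('scene','s4.png');B=save('top','t4.png')
cv2.imwrite('pics/c4.png',cv2.cvtColor(np.hstack([cv2.resize(A[80:280,100:300],None,fx=2,fy=2),cv2.resize(B[130:330,120:320],None,fx=2,fy=2)]),cv2.COLOR_RGB2BGR))
E
```

```text
[0.434  0.21   0.2515] [-0.0005  0.9996  0.0294  0.0001] [ 0.3543 -0.7946 -2.5766] [-0.0166 -0.0421  0.0203] [-1.3329  0.1857  0.8651  2.0374 -0.1699  0.989  -1.8945]
```

View pics/c4.png

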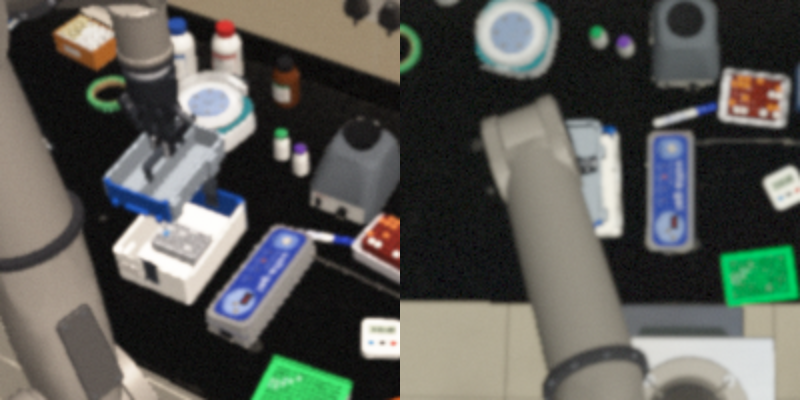

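```bash
cat > run4.py <<'E'
import sys
from fit import *
np.set_printoptions(precision=4,suppress=True)
MODEL['upper_tray']=[p for i,p in enumerate(MODEL['upper_tray']) if i!=1]
o=bot.get_obs(); P=o['eef_pos']; zt=P[2]-.063; y=2*np.arctan2(o['tool_rot'][2],o['tool_rot'][1])-np.pi
print('tool',P,'traygyaw',y)
ms=[];im=0
for k in range(3):
    im=im+bot.read_camera('scene').astype(float)/3
    t=proj('scene',[P[0],P[1],zt+.03])
    for d in bot.outline_of('scene','upper_tray'):
        print(round(d['score'],2),d['position'],t)
        if np.hypot(*(np.array(d['position'])-t))<15: ms.append(d['pixels'].astype(float));break
m=np.mean(ms,0); 
# occluder: dark, non-blue, and above the tray's middle
r0=render('scene','upper_tray',[P[0],P[1],y],zt)
dark=(im.max(2)<95)&(m<.5); inner=cv2.erode((r0>.5).astype(np.uint8),np.ones((5,5)))>0
occ=np.zeros_like(m); rows,cols=np.where(inner&(m<.5)); occ[rows,cols]=1
cols_=np.unique(cols); 
occ=(cv2.dilate(occ,np.ones((11,5)))>0)&dark
w=~occ
print(m.sum(),occ.sum())
from scipy.optimize import minimize
for fixed in(True,False):
    def cost(p):
        q=[p[0],p[1],y if fixed else p[2]]
        return (np.abs(render('scene','upper_tray',q,zt)-m)*w).sum()/m.sum()
    s=np.array([P[0],P[1],y])
    r=minimize(cost,s,method='Nelder-Mead',options=dict(initial_simplex=[s,s+[.008,0,0],s+[0,.008,0],s+[0,0,.08]],xatol=1e-4,fatol=1e-5))
    print(fixed,r.x,r.fun)
v=cv2.cvtColor(im.astype(np.uint8),cv2.COLOR_RGB2BGR); v[m>.5,2]=255; v[occ]=(0,255,255)
cv2.imwrite('pics/m4.png',cv2.resize(v[80:240,120:260],None,fx=4,fy=4))
E
python3 run4.py
```

```text
tool [0.4341 0.21   0.2514] traygyaw -3.0833378950752772
0.61 [184.7, 166.1] [183.031  160.4382]
0.71 [183.9, 166.5] [183.031  160.4382]
0.84 [186.0, 166.8] [183.031  160.4382]
1757.9999999999998 332
True [ 0.4314  0.2106 -3.0692] 0.06044970889379643
False [ 0.4314  0.2105 -3.0904] 0.06009056637444512
```

View pics/m4.png

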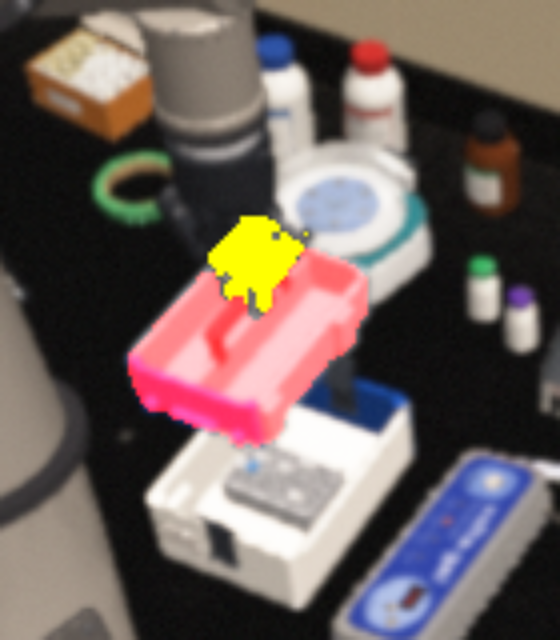

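Call:
drive_tool(commands=[{"hand": 0, "translation": [1, -1.5, -40], "angular": [0, 0, 0]}, {"hand": 0, "translation": [1, -1.5, -80], "angular": [0, 0, 0]}, {"hand": 0, "translation": [1, -1.5, -105], "angular": [0, 0, 0]}, {"hand": 0, "translation": [1, -1.5, -112], "angular": [0, 0, 0]}, {"hand": 0, "translation": [1, -1.5, -112], "angular": [0, 0, 0]}, {"hand": 0, "translation": [1, -1.5, -112], "angular": [0, 0, 0]}])

```text
t: 17.35
eef_pos: [0.4358, 0.2081, 0.1404]
tool_rot: [-0.001, 1.0, 0.028, 0.001]
contact_force: [0.4, 0.7, -2.5]
gripper_width: 0.142
grasp_force: 78.6
```

```bash
python3 - <<'E'
from fit import *
np.set_printoptions(precision=4,suppress=True)
o=bot.get_obs();print(o['eef_pos'],o['tool_rot'],o['contact_force'],o['torque'])
A=sum(bot.read_camera('scene').astype(float) for _ in range(4))/4
c=A[120:230,130:250].astype(np.uint8)
cv2.imwrite('pics/c5.png',cv2.cvtColor(cv2.resize(c,None,fx=5,fy=5,interpolation=cv2.INTER_CUBIC),cv2.COLOR_RGB2BGR))
E
```

```text
[0.4358 0.2081 0.1404] [-0.0006  0.9996  0.0279  0.0008] [ 0.4351  0.6673 -2.4724] [-0.0014  0.0107 -0.0178]
```

View pics/c5.png

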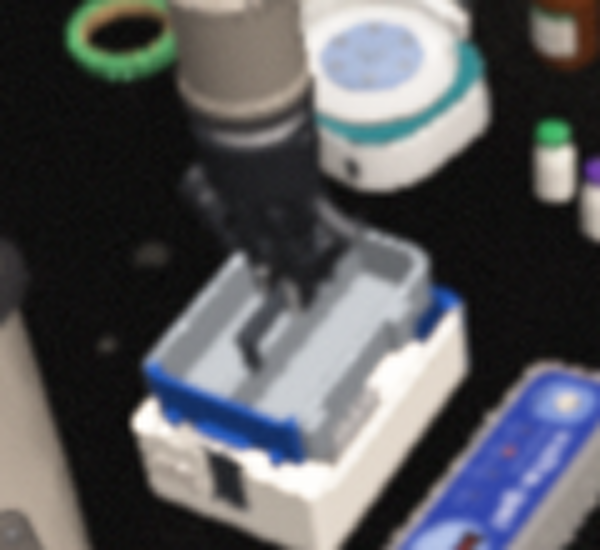

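The upper tray hovers about centred over the lower one, blue end at the white end (crop (225,410)), nothing touching yet.

Call:
drive_tool(commands=[{"hand": 0, "translation": [0, 0, -4], "angular": [0, 0, 0]}, {"hand": 0, "translation": [0, 0, -8], "angular": [0, 0, 0]}, {"hand": 0, "translation": [0, 0, -10], "angular": [0, 0, 0]}, {"hand": 0, "translation": [0, 0, -10], "angular": [0, 0, 0]}])

```text
t: 18.05
eef_pos: [0.4354, 0.2077, 0.1293]
tool_rot: [0.0, 1.0, 0.028, 0.0]
contact_force: [0.9, 1.5, -1.3]
gripper_width: 0.138
grasp_force: 78.9
```

Call:
drive_tool(commands=[{"hand": 0, "translation": [0, 0, -2], "angular": [0, 0, 0]}, {"hand": 0, "translation": [0, 0, -4], "angular": [0, 0, 0]}, {"hand": 0, "translation": [0, 0, -6], "angular": [0, 0, 0]}, {"hand": 0, "translation": [0, 0, -6], "angular": [0, 0, 0]}])

```text
t: 18.55
eef_pos: [0.4376, 0.2082, 0.1248]
tool_rot: [-0.001, 1.0, 0.028, 0.002]
contact_force: [5.2, -0.8, 10.3]
gripper_width: 0.147
grasp_force: 80.8
```

Call:
drive_tool(commands=[{"hand": 0, "translation": [2, 0, 0], "angular": [0, 0, 0]}, {"hand": 0, "translation": [2, 0, 0], "angular": [0, 0, 0]}])

```text
t: 18.8
eef_pos: [0.4381, 0.2082, 0.1242]
tool_rot: [-0.001, 1.0, 0.028, 0.001]
contact_force: [1.6, 1.2, 8.1]
gripper_width: 0.144
grasp_force: 80.3
```

Call:
drive_tool(commands=[{"hand": 0, "translation": [0, 0, -2], "angular": [0, 0, 0]}, {"hand": 0, "translation": [0, 0, -4], "angular": [0, 0, 0]}, {"hand": 0, "translation": [0, 0, -4], "angular": [0, 0, 0]}])

```text
t: 19.18
eef_pos: [0.44, 0.2084, 0.1207]
tool_rot: [-0.001, 1.0, 0.027, 0.003]
contact_force: [5.3, 0.2, 7.6]
gripper_width: 0.144
grasp_force: 80.5
```

Call:
drive_tool(commands=[{"hand": 0, "translation": [2, 0, 0], "angular": [0, 0, 0]}, {"hand": 0, "translation": [3, 0, -2], "angular": [0, 0, 0]}, {"hand": 0, "translation": [3, 0, -4], "angular": [0, 0, 0]}, {"hand": 0, "translation": [3, 0, -4], "angular": [0, 0, 0]}])

```text
t: 19.68
eef_pos: [0.4403, 0.2078, 0.1153]
tool_rot: [0.0, 1.0, 0.028, 0.0]
contact_force: [2.1, -0.7, 4.2]
gripper_width: 0.143
grasp_force: 80.0
```

Call:
drive_tool(commands=[{"hand": 0, "translation": [0, 0, -3], "angular": [0, 0, 0]}, {"hand": 0, "translation": [0, 0, -6], "angular": [0, 0, 0]}, {"hand": 0, "translation": [0, 0, -8], "angular": [0, 0, 0]}, {"hand": 0, "translation": [0, 0, -8], "angular": [0, 0, 0]}])

```text
t: 20.18
eef_pos: [0.4379, 0.2076, 0.1089]
tool_rot: [-0.001, 1.0, 0.028, -0.003]
contact_force: [-17.2, -3.6, 44.8]
gripper_width: 0.147
grasp_force: 86.3
```

Call:
drive_tool(commands=[{"hand": 0, "translation": [-2, 0, 1], "angular": [0, 0, 0]}, {"hand": 0, "translation": [-2, 0, 2], "angular": [0, 0, 0]}, {"hand": 0, "translation": [-2, 0, 2], "angular": [0, 0, 0]}])

```text
t: 20.55
eef_pos: [0.4379, 0.2076, 0.1092]
tool_rot: [0.0, 1.0, 0.028, -0.0]
contact_force: [-0.5, 0.2, 7.0]
gripper_width: 0.148
grasp_force: 80.9
```

Call:
drive_tool(commands=[{"hand": 0, "translation": [0, 0, 2], "angular": [0, 0, 0]}, {"hand": 0, "translation": [0, 0, 4], "angular": [0, 0, 0]}, {"hand": 0, "translation": [0, 0, 4], "angular": [0, 0, 0]}])

```text
t: 20.92
eef_pos: [0.4373, 0.2074, 0.1127]
tool_rot: [0.001, 1.0, 0.028, -0.001]
contact_force: [1.0, 0.2, -9.4]
gripper_width: 0.141
grasp_force: 78.7
```

Call:
drive_tool(commands=[{"hand": 0, "translation": [0, 0, -3], "angular": [0, 0, 0]}, {"hand": 0, "translation": [0, 0, -6], "angular": [0, 0, 0]}, {"hand": 0, "translation": [0, 0, -6], "angular": [0, 0, 0]}, {"hand": 0, "translation": [0, 0, -4], "angular": [0, 0, 0]}, {"hand": 0, "translation": [0, 0, -4], "angular": [0, 0, 0]}])

```text
t: 21.55
eef_pos: [0.4369, 0.2074, 0.1092]
tool_rot: [0.0, 1.0, 0.028, -0.001]
contact_force: [-6.0, -2.0, 6.4]
gripper_width: 0.142
grasp_force: 80.8
```

Call:
drive_tool(commands=[{"hand": 0.3, "translation": [0, 0, 0], "angular": [0, 0, 0]}, {"hand": 0.6, "translation": [0, 0, 0], "angular": [0, 0, 0]}, {"hand": 1, "translation": [0, 0, 4], "angular": [0, 0, 0]}, {"hand": 1, "translation": [0, 0, 20], "angular": [0, 0, 0]}, {"hand": 1, "translation": [0, 0, 60], "angular": [0, 0, 0]}, {"hand": 1, "translation": [0, 0, 110], "angular": [0, 0, 0]}, {"hand": 1, "translation": [10, 50, 150], "angular": [0, 0, 0.1]}, {"hand": 1, "translation": [20, 110, 160], "angular": [0, 0, 0.25]}, {"hand": 1, "translation": [25, 170, 160], "angular": [0, 0, 0.4]}, {"hand": 1, "translation": [15, 230, 160], "angular": [0, 0, 0.5]}, {"hand": 1, "translation": [0, 270, 160], "angular": [0, 0, 0.5]}])

```text
t: 22.92
eef_pos: [0.4374, 0.4805, 0.2703]
tool_rot: [-0.0, 0.961, 0.276, 0.001]
contact_force: [1.0, 0.0, 0.2]
gripper_width: 1.001
grasp_force: 0.0
```

```bash
python3 - <<'E'
from fit import *
np.set_printoptions(precision=4,suppress=True)
o=bot.get_obs();print(o['t'],o['eef_pos'],o['contact_force'])
A=sum(bot.read_camera('scene').astype(float) for _ in range(4))/4
B=sum(bot.read_camera('top').astype(float) for _ in range(4))/4
f=lambda I,x,y,w,h:cv2.resize(I[y:y+h,x:x+w].astype(np.uint8),(400*w//100,400*h//100),interpolation=cv2.INTER_CUBIC)
cv2.imwrite('pics/c6.png',cv2.cvtColor(np.hstack([f(A,140,140,100,100),f(B,160,170,100,100)]),cv2.COLOR_RGB2BGR))
for n in('cold_block','lower_tray','upper_tray'):
  print(n,[(np.round(d['position']),round(d['score'],2)) for d in bot.find_in('scene',n)[:2]])
E
```

```text
22.925 [0.4374 0.4805 0.2703] [1.0382 0.0487 0.1901]
cold_block [(array([302., 294.]), 0.84)]
lower_tray [(array([196., 215.]), 0.8), (array([241., 153.]), 0.34)]
upper_tray [(array([190., 192.]), 0.85)]
```

View pics/c6.png

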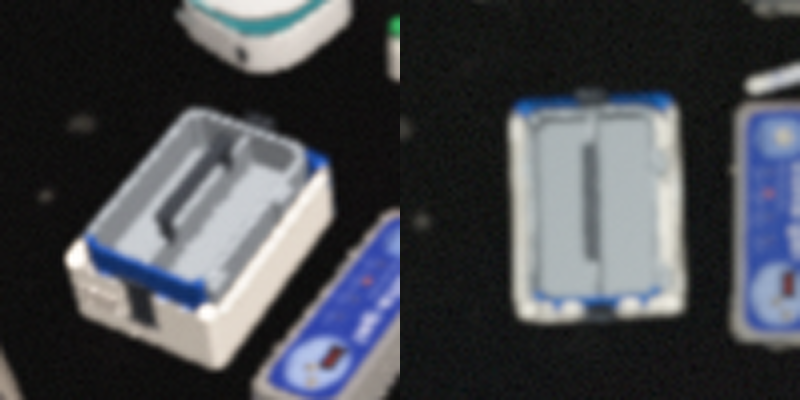

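The trays look level, with the handle tray inside and both clips at rest. The first tug (9.4 N) doesn't prove that both ends caught, so I'll regrip and tug again.

Call:
drive_tool(commands=[{"hand": 1, "translation": [15, -40, 0], "angular": [0, 0, 0]}, {"hand": 1, "translation": [25, -100, 0], "angular": [0, 0, -0.1]}, {"hand": 1, "translation": [20, -160, 0], "angular": [0, 0, -0.25]}, {"hand": 1, "translation": [10, -220, 0], "angular": [0, 0, -0.4]}, {"hand": 1, "translation": [0, -270, -20], "angular": [0, 0, -0.5]}, {"hand": 1, "translation": [0, -270, -70], "angular": [0, 0, -0.5]}, {"hand": 1, "translation": [0, -270, -120], "angular": [0, 0, -0.5]}, {"hand": 1, "translation": [0, -270, -158], "angular": [0, 0, -0.5]}, {"hand": 0.5, "translation": [0, -270, -158], "angular": [0, 0, -0.5]}, {"hand": 0, "translation": [0, -270, -158], "angular": [0, 0, -0.5]}, {"hand": 0, "translation": [0, -270, -158], "angular": [0, 0, -0.5]}, {"hand": 0, "translation": [0, -270, -158], "angular": [0, 0, -0.5]}])

```text
t: 24.98
eef_pos: [0.4387, 0.2082, 0.1126]
tool_rot: [-0.001, 1.0, 0.028, 0.001]
contact_force: [-5.7, -0.0, 28.4]
gripper_width: 0.148
grasp_force: 53.2
```

Call:
drive_tool(commands=[{"hand": 0, "translation": [0, 0, -2], "angular": [0, 0, 0]}, {"hand": 0, "translation": [0, 0, -5], "angular": [0, 0, 0]}, {"hand": 0, "translation": [0, 0, -5], "angular": [0, 0, 0]}, {"hand": 0, "translation": [0, 0, 0], "angular": [0, 0, 0]}, {"hand": 0, "translation": [0, 0, 6], "angular": [0, 0, 0]}, {"hand": 0, "translation": [0, 0, 10], "angular": [0, 0, 0]}, {"hand": 0, "translation": [0, 0, 10], "angular": [0, 0, 0]}, {"hand": 0, "translation": [0, 0, 10], "angular": [0, 0, 0]}])

```text
t: 25.98
eef_pos: [0.4375, 0.2075, 0.1207]
tool_rot: [0.001, 1.0, 0.028, -0.001]
contact_force: [0.1, 0.0, -13.0]
gripper_width: 0.138
grasp_force: 79.4
```

```bash
python3 -c "
from station import bot
o=bot.get_obs();print(o['t'],o['eef_pos'],o['contact_force'],o['torque'],o['tool_rot'])"
```

```text
25.975 [0.43746933 0.20747448 0.12067962] [  0.13195221   0.03743764 -12.98123469] [ 0.0373296  -0.10713555  0.04032334] [ 5.45013715e-04  9.99606780e-01  2.80304298e-02 -5.32914744e-04]
```

Full weight (13 N) and almost no moment: both clips hold. Setting it down and letting go.

Call:
drive_tool(commands=[{"hand": 0, "translation": [0, 0, -5], "angular": [0, 0, 0]}, {"hand": 0, "translation": [0, 0, -9], "angular": [0, 0, 0]}, {"hand": 0, "translation": [0, 0, -11], "angular": [0, 0, 0]}, {"hand": 0, "translation": [0, 0, -11], "angular": [0, 0, 0]}])

```text
t: 26.48
eef_pos: [0.4388, 0.2079, 0.1126]
tool_rot: [-0.002, 1.0, 0.027, -0.0]
contact_force: [-11.3, -3.8, 29.8]
gripper_width: 0.141
grasp_force: 85.2
```

Call:
drive_tool(commands=[{"hand": 0.3, "translation": [0, 0, 0], "angular": [0, 0, 0]}, {"hand": 0.6, "translation": [0, 0, 0], "angular": [0, 0, 0]}, {"hand": 1, "translation": [0, 0, 4], "angular": [0, 0, 0]}, {"hand": 1, "translation": [0, 0, 20], "angular": [0, 0, 0]}, {"hand": 1, "translation": [0, 0, 60], "angular": [0, 0, 0]}, {"hand": 1, "translation": [0, 0, 110], "angular": [0, 0, 0]}, {"hand": 1, "translation": [10, 50, 150], "angular": [0, 0, 0.1]}, {"hand": 1, "translation": [20, 110, 160], "angular": [0, 0, 0.25]}, {"hand": 1, "translation": [25, 170, 160], "angular": [0, 0, 0.4]}, {"hand": 1, "translation": [15, 230, 160], "angular": [0, 0, 0.5]}, {"hand": 1, "translation": [0, 270, 160], "angular": [0, 0, 0.5]}])

```text
t: 27.85
eef_pos: [0.4374, 0.4805, 0.2712]
tool_rot: [-0.0, 0.961, 0.276, 0.001]
contact_force: [1.2, -0.1, 0.4]
gripper_width: 0.999
grasp_force: 0.0
```

```bash
python3 - <<'E'
from h import *
A=save('scene','s7.png');B=save('top','t7.png')
for c in('scene','top'):
  print([(n,np.round(d['position']),round(d['score'],2)) for n in('lower_tray','upper_tray','timer') for d in bot.find_in(c,n)[:1]])
cv2.imwrite('pics/c7.png',cv2.cvtColor(np.hstack([cv2.resize(A[100:300,100:300],None,fx=2,fy=2),cv2.resize(B[130:330,120:320],None,fx=2,fy=2)]),cv2.COLOR_RGB2BGR))
E
```

```text
[('lower_tray', array([196., 215.]), 0.82), ('upper_tray', array([192., 193.]), 0.75), ('timer', array([288., 248.]), 0.61)]
[('lower_tray', array([226., 232.]), 0.6), ('upper_tray', array([210., 222.]), 0.85), ('timer', array([313., 223.]), 0.6)]
```

View pics/c7.png

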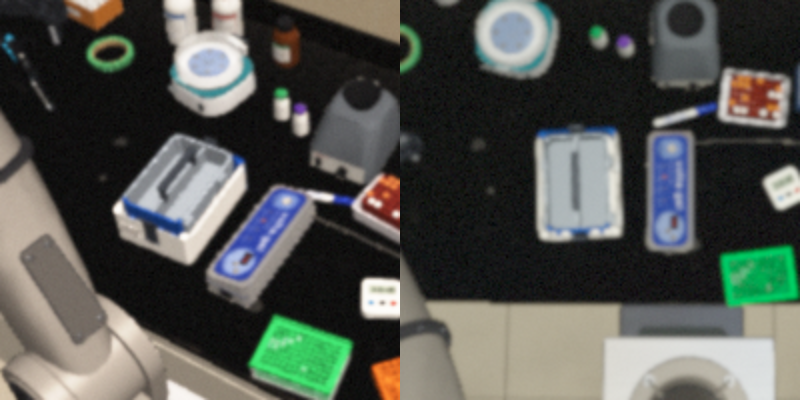

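The upper tray sits level in the lower one, blue end over white end (crop (155,215)). The hand is clear and the other things stand where they were.

```bash
python3 -c "
from station import bot
print(bot.hand_in())"
```

```text
the job is handed in; nothing more can be done
None
```

The job is handed in at about 28 s of the 72 s allowed: the cold block stands upright in the lower tray, and the grey tray is clipped on top, half a turn round. A tug on the handle lifted everything level at 13 N, so both clips hold, and the pictures show nothing else on the bench disturbed.

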